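# Level the control board in its rework frame and lock the frame

### The arm

A 6-joint arm with a two-finger parallel gripper is mounted at the origin on a cart in front of the work surface, level with it; the furniture and walls round the work are solid. World frame = base frame: x ahead of the robot, y to its left, z up, the work surface at z = 0. Lengths are in mm, angles in rad, forces in N, time in s.
With the tool pointing down it reaches from about 350 to 775 mm from the base axis. Payload 7.3 kg.
Tool frame: the origin (TCP) lies midway between the tips of the shut fingers; the grasp point (between the pads) lies 19 mm behind it; z points along the fingers, y is the line along which they close (so a half turn about z gives the same grasp; the last joint's range is limited). The gripper opens to 92 mm and grips with 3 to 60 N. Pads are 19 mm wide; open, the fingers measure 130 mm over their backs; the gripper's body (75 mm by 190 mm) begins 47 mm behind the grasp point.
Start: joints at [1.151, 0.342, 1.524, -0, 1.275, -0.146], TCP at [141.94, 505.468, 226.741] pointing down, gripper open.
Joint ranges: [-2.53, 2.53], [-0.77, 2.02], [0.04, 2.7], [-1, 4.14], [0.28, 2.66], [-3.11, 3.11]. Speed limits (rad/s): [2.57, 2.57, 3.14, 3.14, 3.14, 3.14].

### API

Orientations are given as [roll, pitch, yaw] about the fixed x, y, z axes, in that order (R = Rz(yaw) Ry(pitch) Rx(roll)).
In Python, from plant import * gives the robot as it stands.
- The arm moves only by the tool step_arm, never from a script. Its argument "deltas" is one flat list of numbers, 5 for each row, row after row: the shift along the world's x, y, z in mm, then the turn about the world's z in degrees, then the finger opening in mm, from 0 to 91.8. In form: [tx, ty, tz, turn, gripper, tx, ty, tz, turn, gripper, ...]. A call has exactly 10 rows; each row shifts and turns the commanded pose from where the row before left it; what a row does not reach is not made up. A row lasts 1/8 s, in which the tool goes at most 62.5 mm and 10.7 degrees, less where a joint would pass 70% of its speed; a pose out of reach is approached as far as the arm can. A call is refused whole if a number of a shift passes 62.5 or a number of a turn 10.7, either way. A call with a gripper value outside its range is refused whole. The fingers move at their own pace and stop on an object; the grip force is fixed at half the most. Time passes only in rows, so rows that do not move let the fingers close, or fill a call up. It gives the time, the measured TCP pose, the force, the opening and the grip force at its end, in the units of the state.
- get_obs(): the state, without advancing time (a new reading comes with each control period).
- capture(name): name is "scene" or "top"; returns the picture (480x640x3 uint8, red, green, blue); there is no depth.
- camera_params(name): a dict with "mtx" (3x3 intrinsics, pixels), "rvec" (rotation vector, rad) and "tvec" (3), from world to camera coordinates, as OpenCV has them. Camera axes: x right, y down, z forward; pixel columns grow to the right and rows downward; lengths in mm; the calibration is good to about 2 mm. A picture is of the moment at which its call begins. camera_params takes no time and is no camera call.
- close_job(): hands the job in; it is judged then, once.
The state is a dict: "time": time; "joint_positions": joint angles; "dq": joint speeds; "tau": joint torques, N m; "tool_pos": TCP position; "tcp_rot": TCP orientation; "contact_force": force on the tool from outside, world axes, zero at the start; "moment": the same for the moment, N m; "grip_width": finger opening in mm; "finger_force": force on a finger pad.
Only numpy, scipy, OpenCV 4.12 (cv2) and the standard library are available. Lean on these libraries where they do the work, as an engineer would, in place of code of your own. Each camera call takes 0.05 s, during which the arm holds its last target. There are 200 camera calls.

### The job

A control board sits tilted in a rework frame on the worktop. Using the black turning grip on the frame, turn the board about its long axis until it is level with the component side up, then screw the frame's lock knob clockwise until you feel it tighten firmly on the brake disc, without forcing it, so that the frame is locked level. Do not touch the board itself, and leave the loose things around it where they lie.

Things in the scene. Friction and masses are not known exactly. Their poses are not given: they have to be found in the camera images.
- stand: Rework stand, fixed to the worktop: base plate 110 x 262 x 10 mm (middle at y -10 mm), two aluminium posts at y = +-99 to +-115 mm, 44 mm deep, heads to z 122 mm. Origin on the worktop midway between the posts; its x points away from the robot, y along the hinge axis to the grip end, z up. The hinge axis runs along y at z 100 mm. Place and yaw vary.
- swing_frame (a joint): Angle of the swinging frame (rad): 0 = board level, component side up; positive = the turning grip leans to the stand's front (-x). Starts at 0.4 to 0.65, range +-1.2; friction about 0.15 N m, stays where it is left. Aluminium frame 110 x 180 mm, rails 10 mm thick, centred on the hinge axis.
- turn_grip (a point): Point inside the black turning grip on the frame's +y end rail, a block 14 mm thick x 26 mm (along the hinge axis), reaching 59 mm out from the hinge axis. Point 45 mm from that axis; z points outward along the grip, y along the hinge axis, x across the thickness. In the stand's frame: (-45 sin a, 85, 100 + 45 cos a) mm, a = swing_frame.
- board: Green circuit board, 90 x 150 x 2 mm, with components up to 15 mm tall on its upper side, held inside the swinging frame. Origin on the hinge axis at its middle, z normal to the component side. Must not be touched.
- lock_knob (a joint): Lock knob angle (rad), 0 to 6, grows as screwed in: clockwise seen from outside looking down its axis. Starts slack at 0 to 0.6. The pad meets the disc at an unknown angle of 1.0 to 2.7, then the moment needed rises by 0.4 N m per rad. Tight from 0.35 rad past contact, forced past 1.1; aim at 0.5 to 0.85, where the hand holds 0.25 to 0.35 N m more than slack. Let go, friction (0.25 N m) holds it.
- knob_grip (a point): On the knob's axis inside its black grip bar (12 mm thick, 52 mm long, from 15 mm deeper to 11 mm farther out; below it a 24 mm collar and 14 mm of stem). The axis leans 0.52 rad (30 deg) from vertical to the stand's front; z points outward along it, y along the bar, x across it. At (-51, -124, 188.5) mm in the stand's frame. At lock_knob 0 the bar is parallel to the hinge axis.
- brake_pad: Brass brake pad, 12 mm across, under the lock knob; the screw pushes it through a stiff spring onto the rim of the steel brake disc (52 mm across, 12 mm thick, on the frame's shaft at y = -124 mm of the stand, outside the -y post). Origin, when slack, on the hinge axis in the plane of the disc.
- crayon: Loose marking crayon, 12 x 85 x 12 mm, lying on the base plate under the board; leave it. Origin under its middle.
- spanner: Loose spanner, 27 x 167 x 9 mm, lying at the front edge to the right of the stand; leave it. Origin under its middle.
- clip_weight_0: Loose grey clip weight, 20 x 40 x 9 mm, lying to the right; leave it.
- clip_weight_1: Loose grey clip weight, 20 x 30 x 9 mm, lying to the right; leave it.
- clip_weight_2: Loose grey clip weight, 20 x 55 x 9 mm, lying to the right; leave it.

How it is judged:
By the outcome, as a careful person would: the job done as asked, in the order asked, and still so for the second after the job is handed in, with the robot touching nothing.
It also fails if it takes over 64 s, if anything falls off the work surface, if the arm or the gripper's body presses on something with over 40 N, if the wrist force passes 120 N, or if a joint passes its speed limit or range.

## Working session

There is one attempt and no reset: what is moved stays moved. The work goes in short steps, Python scripts to look and compute and a tool call to move; the robot and the scene stay as the last step left them, time stands still between calls to the robot, and variables do not carry over. Pictures are saved under pics/ and viewed, at most 10 in all, crops included, and the job is handed in when it is done.

Besides the shell and the picture viewer there is one more tool, called after "Request:" in YAML: its name, and indented under it one key for each argument. step_arm: Moves the arm, as the interface text tells. Its arguments: {"type":"object","properties":{"deltas":{"type":"array","items":{"type":"number"}}},"required":["deltas"]}

```bash
ls; mkdir -p pics
python3 - <<'E'
from plant import *
import cv2
for n in("scene","top"):
    im=capture(n); cv2.imwrite(f"pics/{n}0.png",im[:,:,::-1])
    p=camera_params(n); R=cv2.Rodrigues(np.array(p["rvec"],float))[0] if 'np' in globals() else __import__('cv2').Rodrigues(__import__('numpy').array(p["rvec"],float))[0]
    print(n,p["mtx"],(-R.T@__import__('numpy').array(p["tvec"]).ravel()).round(),R.round(3).tolist())
print(get_obs())
E
```

```text
pics
scene [[527.31145888   0.         324.59874827]
 [  0.         527.31145888 240.90577497]
 [  0.           0.           1.        ]] [ 186. -495.  738.] [[0.89, -0.456, -0.008], [-0.308, -0.59, -0.746], [0.336, 0.667, -0.665]]
top [[576.14060538   0.         320.86096076]
 [  0.         576.14060538 242.0751939 ]
 [  0.           0.           1.        ]] [ 353.   96. 1122.] [[-0.009, -1.0, -0.014], [-0.992, 0.011, -0.126], [0.126, 0.013, -0.992]]
{'time': 0.1, 'joint_positions': array([ 1.15100822e+00,  3.42619910e-01,  1.52495515e+00,  2.27570882e-05,
        1.27540611e+00, -1.46010012e-01]), 'dq': array([-0.00131732, -0.00208599, -0.00281534, -0.00056336,  0.00107976,
       -0.00013257]), 'tau': array([ 5.60263543e-04, -4.32004809e+01, -2.44693512e+01,  7.18344119e-02,
        5.26060991e-02, -1.64711628e-05]), 'tool_pos': array([141.76489117, 505.10257829, 226.11991813]), 'tcp_rot': array([-3.14022208e+00, -2.23547580e-04,  2.86780777e+00]), 'contact_force': array([-0.52747335, -0.26121897, -0.30520862]), 'moment': array([ 0.03629188, -0.01698091,  0.00361548]), 'finger_force': 0.0, 'grip_width': 91.5615253411464}
```

View pics/scene0.png

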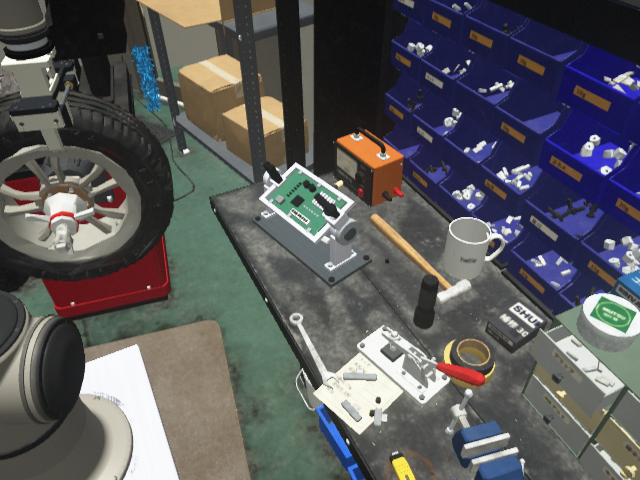

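View pics/top0.png

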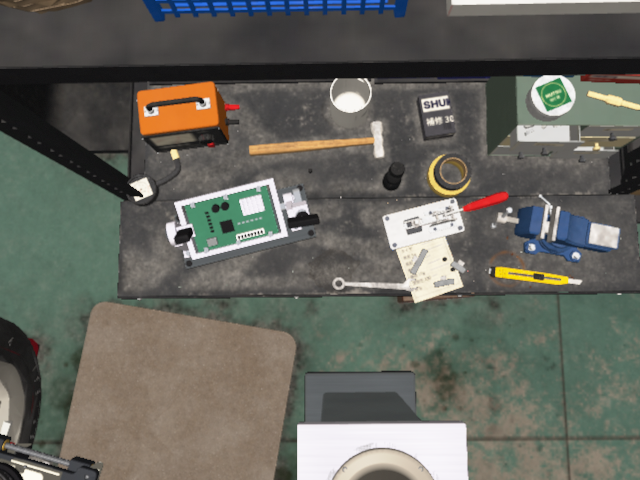

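The overview shows the stand with its green board at about (232,220) in the top view and (310,205) in the scene view. The black grip is at top (180,236) and the knob is near top (303,220). I'll zoom in on both.

Run:
```python
import cv2
a=cv2.imread("pics/top0.png")[165:285,160:340]; b=cv2.imread("pics/scene0.png")[145:295,235:395]
cv2.imwrite("pics/tc.png",cv2.resize(a,None,fx=4.4,fy=4.4,interpolation=cv2.INTER_CUBIC))
cv2.imwrite("pics/sc.png",cv2.resize(b,None,fx=4,fy=4,interpolation=cv2.INTER_CUBIC))
```

```text
(no output)
```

View pics/tc.png

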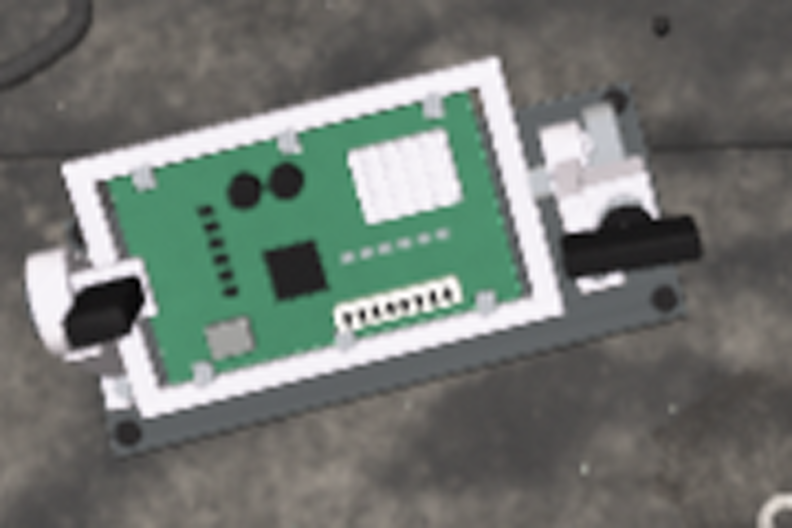

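View pics/sc.png

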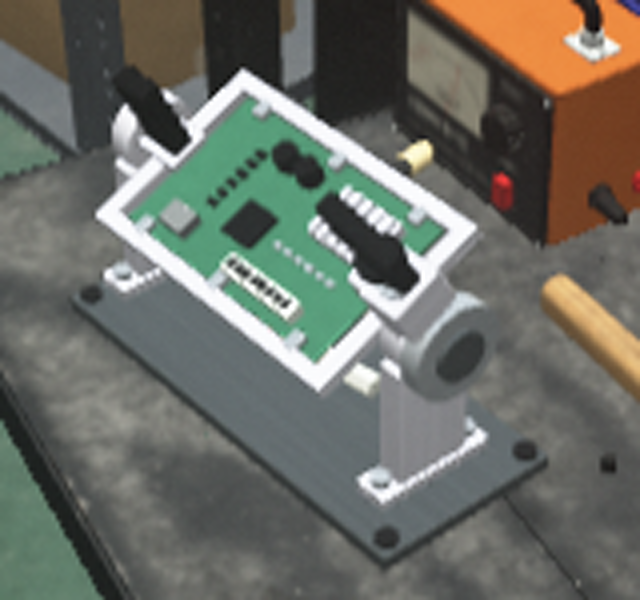

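The top crop shows base bolts at (127,433), (665,297) and (615,100), four white frame corners, the grip at (105,308), and the knob bar from (565,255) to (702,238). The same features appear in the scene crop, so I'll triangulate them.

```bash
cat > h.py <<'E'
import numpy as np, cv2
from plant import *
def PM(n):
    p=camera_params(n); R=cv2.Rodrigues(np.array(p["rvec"],float))[0]
    return np.array(p["mtx"])@np.c_[R,np.array(p["tvec"],float).ravel()]
def tri(t,s):
    X=cv2.triangulatePoints(PM("top"),PM("scene"),np.array(t,float).T,np.array(s,float).T); return (X[:3]/X[3]).T
def proj(n,X):
    x=PM(n)@np.c_[np.atleast_2d(X),np.ones(len(np.atleast_2d(X)))].T; return (x[:2]/x[2]).T
def tc(l): return np.array(l,float)/4.4+[160-.386,165-.386]
def sc(l): return np.array(l,float)/4+[235-.375,145-.375]
E
python3 - <<'E'
from h import *
n=["boltFL","boltFR","boltBR","BL","BR","FR","FL","bar+","bar-"]
T=tc([(127,433),(665,297),(615,100),(65,165),(495,60),(562,310),(145,412),(567,255),(698,238)])
S=sc([(92,293),(387,537),(526,449),(243,72),(476,230),(320,388),(100,213),(326,208),(408,275)])
X=tri(T,S)
for a,b,e in zip(n,X,np.linalg.norm(proj("top",X)-T,axis=1)): print(a,b.round(1),e.round(2))
c=X[3:7].mean(0); u=(X[3]+X[6]-X[4]-X[5])/2; v=(X[3]+X[4]-X[6]-X[5])/2
print("centre",c.round(1),"len",np.linalg.norm(u),np.linalg.norm(v),"yaw",np.arctan2(-u[0],u[1]),"bolt yaw",np.arctan2(-(X[0]-X[1])[0],(X[0]-X[1])[1]),"uz",u[2],"tilt",np.arcsin(v[2]/np.linalg.norm(v)))
th=np.arctan2(-u[0],u[1]); R=np.array([[np.cos(th),-np.sin(th)],[np.sin(th),np.cos(th)]])
for p in [(-51,-124),(0,85),(0,0)]: print(p,(c[:2]+R@p).round(1))
print("bolts in stand",((X[:3,:2]-c[:2])@R).round(1), "bar mid",((X[7:,:2].mean(0)-c[:2])@R).round(1),X[7:,2].mean())
b=X[7]-X[8]; print("bar dir stand",R.T@b[:2],b[2],np.linalg.norm(b))
E
```

```text
boltFL [457.1 367.9  11.8] 0.21
boltFR [514.6 130.3  11.2] 0.05
boltBR [604.1 151.9  11.7] 0.08
BL [554.  367.6 124.9] 0.23
BR [595.9 194.7 123.2] 0.06
FR [499.9 170.8  80.7] 0.17
FL [459.  343.5  81.9] 0.11
bar+ [503.3 161.7 191.1] 0.97
bar- [512.9 111.9 185.1] 0.8
centre [527.2 269.2 102.7] len 177.67053803323353 107.38233593075758 yaw 0.23525673340271824 bolt yaw 0.23762417290623733 uz 1.4398337365873104 tilt 0.4092333552402939
(-51, -124) [506.5 136.7]
(0, 85) [507.4 351.8]
(0, 0) [527.2 269.2]
bolts in stand [[ -45.2  112.4]
 [ -44.6 -132.1]
 [  47.4 -131.9]] bar mid [ -49.5 -124.3] 188.07888942069775
bar dir stand [ 2.23261048 50.60507814] 5.97847789593223 51.005888688561456
```

Run:
```python
from h import *
def ray(n,uv,z):
    P=PM(n); A=P[:,:3]; C=-np.linalg.solve(A,P[:,3]); d=np.linalg.solve(A,[*uv,1]); return (C+d*(z-C[2])/d[2]).round(0)
for n,uv in (("scene",(265,165)),("scene",(258,80)),("top",(130,190)),("top",(60,140))):
    print(n,uv,[ray(n,uv,z) for z in (0,200,500)])
```

```text
scene (265, 165) [array([556., 569.,   0.]), array([456., 281., 200.]), array([ 306., -152.,  500.])]
scene (258, 80) [array([ 722., 1033.,    0.]), array([577., 619., 200.]), array([359.,  -2., 500.])]
top (130, 190) [array([605., 491.,   0.]), array([560., 421., 200.]), array([493., 315., 500.])]
top (60, 140) [array([710., 637.,   0.]), array([647., 540., 200.]), array([551., 396., 500.])]
```

Request:
step_arm:
  deltas: [40, -18, 0, -6, 60, 40, -18, 0, -6, 60, 40, -18, 0, -6, 60, 40, -18, 0, -6, 60, 40, -18, 0, -6, 60, 40, -18, 0, -6, 60, 40, -16, 0, -6, 60, 30, -16, 0, -6, 60, 20, -10, 0, -6, 60, 13, -7, 0, -6.8, 60]

```text
time: 1.35
tool_pos: [485.8, 347.6, 226.0]
tcp_rot: [-3.141, 0.0, 1.802]
contact_force: [-0.7, -0.2, -0.3]
grip_width: 60.1
finger_force: 0.0
```

Request:
step_arm:
  deltas: [4, 2, -20, 0, 60, 0, 0, -20, 0, 60, 0, 0, -20, 0, 60, 0, 0, -20, 0, 60, 0, 0, -18, 0, 60, 0, 0, 0, 0, 40, 5, 1, 0, 0, 36, 5, 1, 0, 0, 32, 5, 1, -1, 0, 30, 4, 1, -1, 0, 30]

```text
time: 2.6
tool_pos: [508.3, 354.6, 127.0]
tcp_rot: [3.141, -0.0, 1.807]
contact_force: [-3.7, -0.7, 2.2]
grip_width: 30.1
finger_force: 1.7
```

Request:
step_arm:
  deltas: [0, 0, -1, 0, 28, 0, 0, -1, 0, 24, 0, 0, 0, 0, 20, 0, 0, 0, 0, 16, 0, 0, 0, 0, 10, 0, 0, 0, 0, 8, 0, 0, 0, 0, 8, 0, 0, 0, 0, 8, 0, 0, 0, 0, 8, 0, 0, 0, 0, 8]

```text
time: 3.85
tool_pos: [507.5, 354.3, 124.8]
tcp_rot: [-3.141, 0.0, 1.807]
contact_force: [-5.2, -1.2, 5.2]
grip_width: 13.7
finger_force: 30.0
```

Run:
```python
from h import *
print(get_obs())
a=cv2.cvtColor(capture("top"),cv2.COLOR_RGB2BGR)[165:285,150:340]; b=cv2.cvtColor(capture("scene"),cv2.COLOR_RGB2BGR)[145:295,235:395]
f=lambda i:cv2.resize(i,None,fx=4,fy=4,interpolation=cv2.INTER_CUBIC)
a=f(a);b=f(b); o=np.zeros((600,800,3),np.uint8)
cv2.imwrite("pics/t2.png",a);cv2.imwrite("pics/s2.png",b)
```

```text
{'time': 3.85, 'joint_positions': array([4.85722735e-01, 6.02336846e-01, 1.38811112e+00, 7.61347178e-05,
       1.15198459e+00, 2.49842239e-01]), 'dq': array([-6.74637848e-04,  2.39359352e-03,  9.49148289e-04,  6.42006591e-04,
        1.00688537e-03, -4.05411782e-05]), 'tau': array([-9.17244405e-01, -5.22923756e+01, -2.42586619e+01, -2.50348672e-01,
       -1.79793198e+00, -3.89584783e-02]), 'tool_pos': array([507.5241396 , 354.34261883, 124.80458786]), 'tcp_rot': array([-3.14076164e+00,  1.40295799e-04,  1.80664589e+00]), 'contact_force': array([-5.17339916, -1.22383515,  5.1783846 ]), 'moment': array([-0.43599149,  1.11231456, -0.03820474]), 'finger_force': 29.993653893470764, 'grip_width': 13.66577249624547}
```

View pics/s2.png

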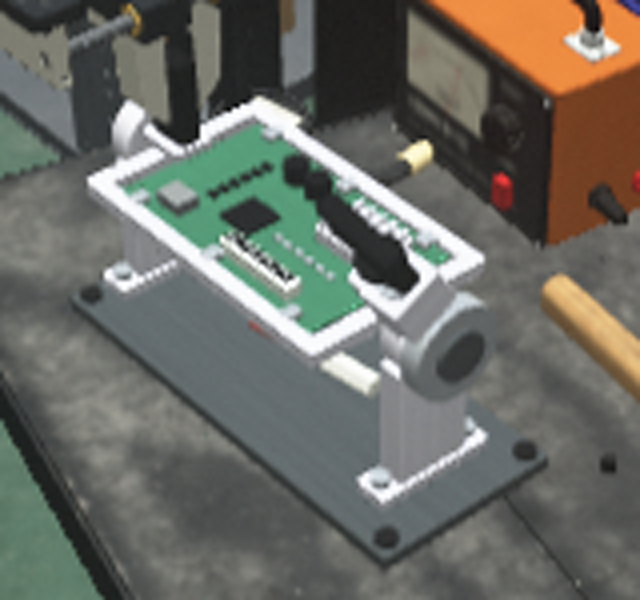

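The frame looks near level, with the grip clamped flat at 13.7 mm. I'll release, rise clear and measure the tilt from both views.

Request:
step_arm:
  deltas: [0, 0, 0, 0, 20, 0, 0, 0, 0, 40, 0, 0, 0, 0, 50, 0, 0, 5, 0, 50, 0, 0, 30, 0, 50, 0, 0, 40, 0, 50, -20, 0, 40, 5, 60, -60, 0, 20, 8, 60, -60, 0, 0, 8, 60, -60, 0, 0, 8, 60]

```text
time: 5.2
tool_pos: [307.1, 354.4, 260.2]
tcp_rot: [3.14, -0.0, 2.317]
contact_force: [-0.9, 0.7, 0.1]
grip_width: 60.1
finger_force: 0.0
```

Run:
```python
from h import *
a=cv2.cvtColor(capture("top"),cv2.COLOR_RGB2BGR)[165:285,160:310]; b=cv2.cvtColor(capture("scene"),cv2.COLOR_RGB2BGR)[145:265,235:375]
f=lambda i:cv2.resize(i,None,fx=5,fy=5,interpolation=cv2.INTER_CUBIC)
cv2.imwrite("pics/t3.png",f(a));cv2.imwrite("pics/s3.png",f(b))
```

```text
(no output)
```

View pics/t3.png

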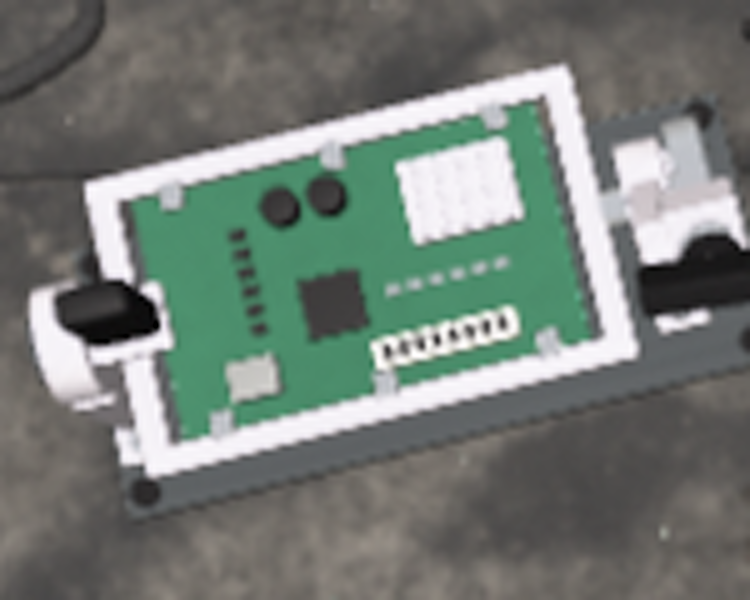

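View pics/s3.png

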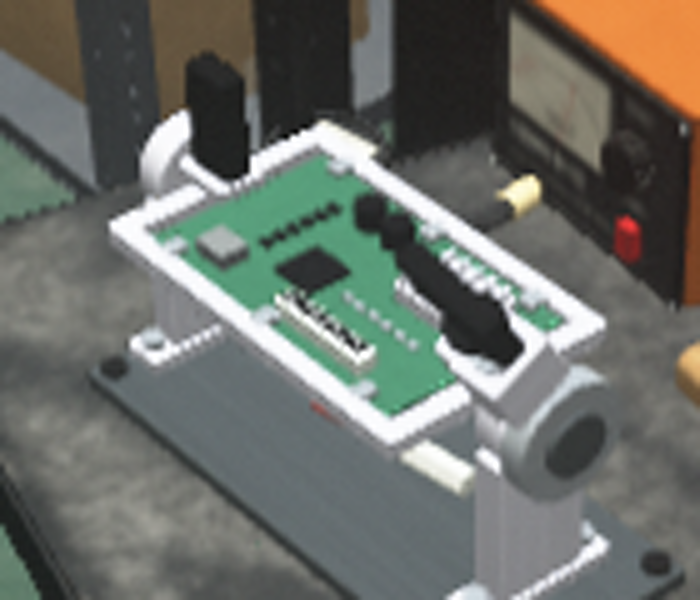

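The top view shows corners at BL (86,185), BR (568,68), FR (636,355) and FL (148,475). In the scene view they are at (320,123), (607,325), (392,442) and (110,226). The frame looks level, so I'll check the numbers.

Run:
```python
from h import *
T=np.array([(86,185),(568,68),(636,355),(148,475)],float)/5+[160-.4,165-.4]
S=np.array([(320,123),(607,325),(392,442),(110,226)],float)/5+[235-.4,145-.4]
X=tri(T,S); print(X.round(1),np.linalg.norm(proj("top",X)-T,axis=1).round(2))
u=(X[0]+X[3]-X[1]-X[2])/2; v=(X[0]+X[1]-X[3]-X[2])/2
print(X.mean(0).round(1),np.linalg.norm(u),np.linalg.norm(v),"tilt",np.arcsin(v[2]/110),"yaw",np.arctan2(-u[0],u[1]))
# board slope: parallax-free check, ratio of scene line: front vs back heights if at given y
for dz in (-2,0,2):
    th=.2365;R=np.array([[np.cos(th),-np.sin(th)],[np.sin(th),np.cos(th)]])
    c=np.array([528.7,269.6]); Q=np.array([(55,90),(55,-90),(-55,-90),(-55,90)])@R.T+c
    Z=105+np.array([1,1,-1,-1])*dz
    print(dz,(proj("scene",np.c_[Q,Z])-S).round(2).tolist(),(proj("top",np.c_[Q,Z])-T).round(2).tolist())
```

```text
[[559.6 368.1 106.2]
 [601.3 194.6 103. ]
 [496.1 170.  104.1]
 [454.6 344.4 103.3]] [0.3  0.28 0.42 0.19]
[527.9 269.3 104.2] 178.82211991501393 107.85459436369621 tilt 0.008028690147493711 yaw 0.23461902259708
-2 [[-0.01, 0.67], [0.49, -0.33], [-0.22, -0.9], [-0.54, -1.35]] [[-0.48, -0.71], [-0.1, -1.33], [0.45, -0.75], [-0.36, -0.14]]
0 [[-0.04, -0.12], [0.52, -1.14], [-0.2, -0.07], [-0.45, -0.54]] [[-0.77, -0.93], [-0.21, -1.59], [0.53, -0.59], [-0.09, -0.03]]
2 [[-0.08, -0.9], [0.56, -1.95], [-0.18, 0.75], [-0.36, 0.25]] [[-1.06, -1.15], [-0.32, -1.86], [0.61, -0.43], [0.18, 0.08]]
```

The level holds, with tilt at 0.01 rad ± 0.02. Next I go over the knob at about (508,137) with the fingers open. They will act as a tap wrench, straddling the bar and pushing both ends as the tool yaws clockwise.

Request:
step_arm:
  deltas: [20, -21.5, 0, 10.5, 36, 20, -21.5, 0, 10.5, 36, 20, -21.5, 0, 10.5, 36, 20, -21.5, 0, 10.5, 36, 20, -21.5, 0, 10.5, 36, 20, -21.5, 0, 10.5, 36, 20, -21.5, 0, 10.5, 36, 20, -21.5, 0, 10.5, 36, 20, -21.5, 0, 10.5, 36, 20, -21.5, 0, 10.5, 36]

```text
time: 6.55
tool_pos: [509.8, 138.5, 259.9]
tcp_rot: [-3.141, 0.001, -2.132]
contact_force: [-0.0, -0.2, -0.4]
grip_width: 36.0
finger_force: 0.0
```

Request:
step_arm:
  deltas: [0, -2, 0, 8.5, 36, 0, 0, 0, 8.5, 36, 0, 0, 0, 8, 36, 0, 0, 0, 0, 36, 0, 0, 0, 0, 36, 0, 0, 0, 0, 36, 0, 0, 0, 0, 36, 0, 0, 0, 0, 36, 0, 0, 0, 0, 36, 0, 0, 0, 0, 36]

```text
time: 7.8
tool_pos: [508.7, 137.5, 259.5]
tcp_rot: [3.142, -0.0, -1.702]
contact_force: [-0.2, 0.6, 0.5]
grip_width: 36.1
finger_force: 0.0
```

Request:
step_arm:
  deltas: [-0.5, 0, -15, 0, 42, 0, -0.5, -15, 0, 42, 0, 0, -15, 0, 42, 0, 0, -15, 0, 42, 0, 0, -10, 0, 42, 0, 0, -7, 0, 42, 0, 0, 0, 0, 42, 0, 0, 0, 0, 42, 0, 0, 0, 0, 42, 0, 0, 0, 0, 42]

```text
time: 9.05
tool_pos: [508.3, 137.0, 182.8]
tcp_rot: [-3.141, 0.0, -1.701]
contact_force: [0.1, -0.3, -0.2]
grip_width: 42.0
finger_force: 0.0
```

```bash
cat >> h.py <<'E'
def rep():
    o=get_obs(); print(o["time"],o["tool_pos"].round(1),(np.degrees(o["tcp_rot"][2])%360).round(1),"F",o["contact_force"].round(1),"M",o["moment"].round(3),"q6",o["joint_positions"][5].round(2),"w",round(o["grip_width"],1))
E
python3 -c "
from h import *
rep()"
```

```text
9.05 [508.3 137.  182.8] 262.5 F [ 0.1 -0.3 -0.2] M [ 0.15   0.083 -0.027] q6 -2.89 w 42.0
```

Request:
step_arm:
  deltas: [0, 0, 0, -1, 40, 0, 0, 0, -2, 40, 0, 0, 0, -2, 40, 0, 0, 0, -2, 40, 0, 0, 0, -2, 40, 0, 0, 0, -2, 40, 0, 0, 0, -2, 40, 0, 0, 0, -2, 40, 0, 0, 0, -2, 40, 0, 0, 0, 0, 40]

```text
time: 10.3
tool_pos: [508.2, 137.0, 182.5]
tcp_rot: [3.142, 0.0, -1.999]
contact_force: [-0.4, 0.9, 0.3]
grip_width: 40.1
finger_force: 0.0
```

```bash
python3 -c "
from h import *
rep()"
```

```text
10.3 [508.2 137.  182.5] 245.5 F [-0.4  0.9  0.3] M [ 0.049  0.092 -0.002] q6 -2.6 w 40.1
```

Request:
step_arm:
  deltas: [0, 0, 0, -2.5, 40, 0, 0, 0, -2.5, 40, 0, 0, 0, -2.5, 40, 0, 0, 0, -2.5, 40, 0, 0, 0, -2.5, 40, 0, 0, 0, -2.5, 40, 0, 0, 0, -2.5, 40, 0, 0, 0, -2.5, 40, 0, 0, 0, -2.5, 40, 0, 0, 0, -2.5, 40]

```text
time: 11.55
tool_pos: [506.5, 136.2, 182.7]
tcp_rot: [3.14, -0.004, -2.435]
contact_force: [-6.9, -3.0, 6.5]
grip_width: 40.4
finger_force: 6.9
```

```bash
python3 -c "
from h import *
rep()"
```

```text
11.55 [506.5 136.2 182.7] 220.5 F [-6.9 -3.   6.5] M [-0.327  1.232  0.359] q6 -2.16 w 40.4
```

Request:
step_arm:
  deltas: [0, 0, 0, -2, 40, 0, 0, 0, -2, 40, 0, 0, 0, -2, 40, 0, 0, 0, -2, 40, 0, 0, 0, -2, 40, 0, 0, 0, -2, 40, 0, 0, 0, -2, 40, 0, 0, 0, -2, 40, 0, 0, 0, -2, 40, 0, 0, 0, -2, 40]

```text
time: 12.8
tool_pos: [506.1, 137.0, 182.7]
tcp_rot: [3.14, -0.004, -2.784]
contact_force: [-7.8, -0.5, 7.4]
grip_width: 39.9
finger_force: 6.5
```

```bash
python3 -c "
from h import *
rep()"
```

```text
12.8 [506.1 137.  182.7] 200.5 F [-7.8 -0.5  7.4] M [0.086 1.31  0.269] q6 -1.81 w 39.9
```

Request:
step_arm:
  deltas: [0, 0, 0, -2, 40, 0, 0, 0, -2, 40, 0, 0, 0, -2, 40, 0, 0, 0, -2, 40, 0, 0, 0, -2, 40, 0, 0, 0, -2, 40, 0, 0, 0, -2, 40, 0, 0, 0, -2, 40, 0, 0, 0, -2, 40, 0, 0, 0, -2, 40]

```text
time: 14.05
tool_pos: [508.1, 138.0, 183.0]
tcp_rot: [3.14, 0.001, -3.133]
contact_force: [-2.5, 5.2, 3.5]
grip_width: 40.2
finger_force: 5.6
```

```bash
python3 -c "
from h import *
rep()"
```

```text
14.05 [508.1 138.  183. ] 180.5 F [-2.5  5.2  3.5] M [0.858 0.276 0.203] q6 -1.46 w 40.2
```

Request:
step_arm:
  deltas: [0, 0, 0, -1.5, 40, 0, 0, 0, -1.5, 40, 0, 0, 0, -1.5, 40, 0, 0, 0, -1.5, 40, 0, 0, 0, -1.5, 40, 0, 0, 0, -1.5, 40, 0, 0, 0, -1.5, 40, 0, 0, 0, -1.5, 40, 0, 0, 0, -1.5, 40, 0, 0, 0, -1.5, 40]

```text
time: 15.3
tool_pos: [508.5, 137.4, 182.9]
tcp_rot: [3.14, 0.001, 2.887]
contact_force: [-0.6, 5.1, 5.4]
grip_width: 40.1
finger_force: 5.8
```

```bash
python3 -c "
from h import *
rep()"
```

```text
15.3 [508.5 137.4 182.9] 165.4 F [-0.6  5.1  5.4] M [ 0.955 -0.059  0.183] q6 -1.2 w 40.1
```

Run:
```python
from h import *
b=cv2.cvtColor(capture("scene"),cv2.COLOR_RGB2BGR)[130:250,275:395]
cv2.imwrite("pics/s4.png",cv2.resize(b,None,fx=5,fy=5,interpolation=cv2.INTER_CUBIC)*1)
```

View pics/s4.png

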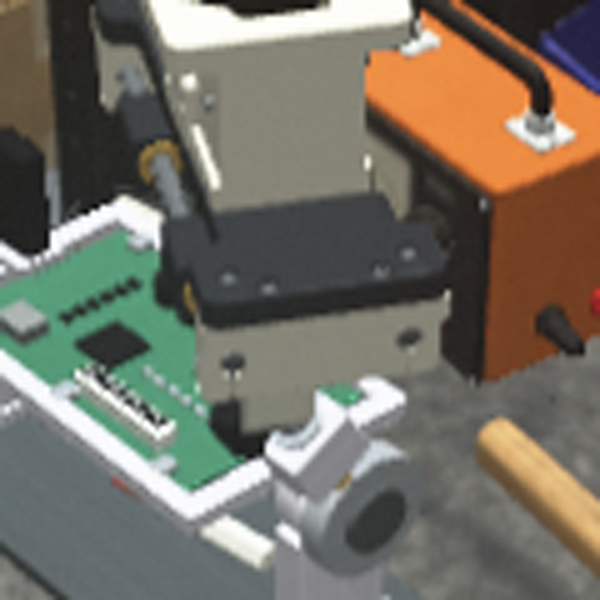

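The finger hides most of the knob, but a black bar end shows at crop (235,425). I'll use that to estimate the knob angle.

Run:
```python
from h import *
th=.2365;Rz=np.array([[np.cos(th),-np.sin(th),0],[np.sin(th),np.cos(th),0],[0,0,1]])
x0=np.array([.866,0,.5]);y0=np.array([0,1,0]);a=np.array([-.5,0,.866]);K=np.array([508,137,188.5])
for q in np.arange(.4,2,.2):
    b=y0*np.cos(q)+x0*np.sin(q)
    P=[K+Rz@(s*26*b+h*a) for s in(-1,1) for h in (11,-15)]
    print(round(q,2),((proj("scene",P)-[275,130])*5).round(0).tolist(),"planAngle",np.degrees(np.arctan2(b[0],b[1])).round(0))
```

```text
0.4 [[271.0, 413.0], [300.0, 450.0], [217.0, 303.0], [247.0, 341.0]] planAngle 20.0
0.6 [[257.0, 420.0], [286.0, 456.0], [231.0, 296.0], [260.0, 334.0]] planAngle 31.0
0.8 [[242.0, 424.0], [272.0, 460.0], [245.0, 292.0], [274.0, 330.0]] planAngle 42.0
1.0 [[228.0, 426.0], [258.0, 461.0], [259.0, 290.0], [287.0, 328.0]] planAngle 53.0
1.2 [[215.0, 424.0], [245.0, 460.0], [272.0, 291.0], [301.0, 329.0]] planAngle 66.0
1.4 [[202.0, 420.0], [233.0, 456.0], [285.0, 295.0], [313.0, 333.0]] planAngle 79.0
1.6 [[192.0, 414.0], [222.0, 450.0], [296.0, 301.0], [324.0, 339.0]] planAngle 92.0
1.8 [[183.0, 405.0], [214.0, 441.0], [304.0, 309.0], [332.0, 347.0]] planAngle 105.0
```

Bar end position gives q≈1.25, so the knob is following. I'll continue in smaller steps and estimate the axis torque at each one.

```bash
cat >> h.py <<'E'
def tau(h=.2):
    rep(); o=get_obs(); M=o["moment"]-[.07,.09,-.01]; F=o["contact_force"]
    a=np.array([-.486,-.117,.866]); r=np.append((o["tool_pos"][:2]-[508,137])/1000,h)
    print("tau",[(a@(M+np.cross([r[0],r[1],k],F))).round(3) for k in(.18,.2,.22)])
E
python3 -c "
from h import *
tau()"
```

```text
15.35 [508.5 137.4 182.9] 165.4 F [-1.2  5.4  4.7] M [0.928 0.007 0.243] q6 -1.2 w 40.0
tau [np.float64(0.314), np.float64(0.37), np.float64(0.426)]
```

Request:
step_arm:
  deltas: [0, 0, 0, -1.2, 40, 0, 0, 0, -1.2, 40, 0, 0, 0, -1.2, 40, 0, 0, 0, -1.2, 40, 0, 0, 0, -1.2, 40, 0, 0, 0, -1.2, 40, 0, 0, 0, -1.2, 40, 0, 0, 0, -1.2, 40, 0, 0, 0, -1.2, 40, 0, 0, 0, -1.2, 40]

```text
time: 16.6
tool_pos: [508.4, 136.9, 182.6]
tcp_rot: [3.141, 0.001, 2.678]
contact_force: [1.8, 4.1, 4.0]
grip_width: 40.2
finger_force: 6.2
```

```bash
python3 -c "
from h import *
tau()"
```

```text
16.6 [508.4 136.9 182.6] 153.4 F [1.8 4.1 4. ] M [ 0.752 -0.526  0.236] q6 -0.99 w 40.2
tau [np.float64(0.276), np.float64(0.312), np.float64(0.347)]
```

Request:
step_arm:
  deltas: [0, 0, 0, -1.2, 40, 0, 0, 0, -1.2, 40, 0, 0, 0, -1.2, 40, 0, 0, 0, -1.2, 40, 0, 0, 0, -1.2, 40, 0, 0, 0, -1.2, 40, 0, 0, 0, -1.2, 40, 0, 0, 0, -1.2, 40, 0, 0, 0, -1.2, 40, 0, 0, 0, -1.2, 40]

```text
time: 17.85
tool_pos: [508.2, 136.7, 182.4]
tcp_rot: [-3.141, 0.0, 2.469]
contact_force: [5.0, -0.1, 1.4]
grip_width: 40.0
finger_force: 8.0
```

```bash
python3 -c "
from h import *
tau()"
```

```text
17.85 [508.2 136.7 182.4] 141.4 F [ 5.  -0.1  1.4] M [ 0.112 -1.034  0.315] q6 -0.78 w 40.0
tau [np.float64(0.281), np.float64(0.268), np.float64(0.255)]
```

Request:
step_arm:
  deltas: [0, 0, 0, -1.2, 40, 0, 0, 0, -1.2, 40, 0, 0, 0, -1.2, 40, 0, 0, 0, -1.2, 40, 0, 0, 0, -1.2, 40, 0, 0, 0, -1.2, 40, 0, 0, 0, -1.2, 40, 0, 0, 0, -1.2, 40, 0, 0, 0, -1.2, 40, 0, 0, 0, -1.2, 40]

```text
time: 19.1
tool_pos: [508.1, 136.7, 182.4]
tcp_rot: [-3.141, 0.0, 2.259]
contact_force: [5.5, -1.0, -0.6]
grip_width: 40.4
finger_force: 10.0
```

```bash
python3 -c "
from h import *
tau()"
```

```text
19.1 [508.1 136.7 182.4] 129.4 F [ 5.5 -1.  -0.6] M [-0.163 -1.163  0.474] q6 -0.57 w 40.4
tau [np.float64(0.479), np.float64(0.456), np.float64(0.434)]
```

Request:
step_arm:
  deltas: [0, 0, 0, -1, 40, 0, 0, 0, -1, 40, 0, 0, 0, -1, 40, 0, 0, 0, -1, 40, 0, 0, 0, -1, 40, 0, 0, 0, -1, 40, 0, 0, 0, -1, 40, 0, 0, 0, -1, 40, 0, 0, 0, -1, 40, 0, 0, 0, -1, 40]

```text
time: 20.35
tool_pos: [508.1, 136.7, 182.4]
tcp_rot: [-3.141, 0.0, 2.085]
contact_force: [4.7, -0.4, -0.2]
grip_width: 39.9
finger_force: 11.6
```

```bash
python3 -c "
from h import *
tau()"
```

```text
20.35 [508.1 136.7 182.4] 119.5 F [ 4.7 -0.4 -0.2] M [-0.194 -1.145  0.544] q6 -0.4 w 39.9
tau [np.float64(0.615), np.float64(0.599), np.float64(0.584)]
```

Torque and finger force are rising steadily since yaw≈150°. I'll average a few still readings.

```bash
cat >> h.py <<'E'
def avg(n=5):
    L=[]
    for i in range(n): capture("top"); o=get_obs(); L.append(np.r_[o["moment"],o["contact_force"],o["finger_force"],o["time"]])
    print(np.mean(L,0).round(3),np.std(L,0).round(3)); M=np.mean(L,0); print("tau",np.dot([-.486,-.117,.866],M[:3]-[.07,.09,-.01]+np.cross([0,0,.2],M[3:6])))
E
python3 -c "
from h import *
avg()"
```

```text
[-0.213 -1.092  0.529  5.171 -1.328 -0.045 10.975 20.5  ] [0.019 0.008 0.031 0.283 0.402 0.749 0.161 0.071]
tau 0.49252570273821206
```

Request:
step_arm:
  deltas: [0, 0, 0, -1, 40, 0, 0, 0, -1, 40, 0, 0, 0, -1, 40, 0, 0, 0, -1, 40, 0, 0, 0, -1, 40, 0, 0, 0, 0, 40, 0, 0, 0, 0, 40, 0, 0, 0, 0, 40, 0, 0, 0, 0, 40, 0, 0, 0, 0, 40]

```text
time: 21.85
tool_pos: [508.1, 136.7, 182.4]
tcp_rot: [-3.141, 0.0, 1.998]
contact_force: [5.0, -0.7, -0.5]
grip_width: 39.8
finger_force: 12.1
```

```bash
python3 -c "
from h import *
rep();avg()"
```

```text
21.85 [508.1 136.7 182.4] 114.5 F [ 5.  -0.7 -0.5] M [-0.221 -1.054  0.6  ] q6 -0.31 w 39.8
[-2.1900e-01 -9.9300e-01  5.5900e-01  5.0310e+00 -8.1300e-01 -2.1000e-02
  1.2093e+01  2.2000e+01] [0.03  0.022 0.02  0.338 0.446 0.73  0.    0.071]
tau 0.5629353397839928
```

Torque is about 0.3 N m above slack, and finger force and yaw since contact agree. I'll stop turning here, back off the fingers and lift away.

Request:
step_arm:
  deltas: [0, 0, 0, 4, 40, 0, 0, 0, 6, 42, 0, 0, 0, 6, 46, 0, 0, 5, 2, 50, 0, 0, 20, 0, 50, 0, 0, 35, 0, 50, -30, 0, 20, 0, 50, -60, 0, 0, 0, 50, -60, 0, 0, 0, 50, -50, 0, 0, 0, 50]

```text
time: 23.35
tool_pos: [305.0, 136.8, 262.3]
tcp_rot: [-3.14, -0.002, 2.311]
contact_force: [-0.1, 0.2, 1.5]
grip_width: 49.7
finger_force: 0.0
```

Run:
```python
from h import *
rep()
f=lambda i:cv2.resize(i,None,fx=4,fy=4,interpolation=cv2.INTER_CUBIC)
a=f(cv2.cvtColor(capture("top"),cv2.COLOR_RGB2BGR)[165:265,160:350]); b=f(cv2.cvtColor(capture("scene"),cv2.COLOR_RGB2BGR)[150:250,240:375])
o=np.zeros((600,800,3),np.uint8)
cv2.imwrite("pics/t5.png",a);cv2.imwrite("pics/s5.png",b)
```

```text
23.35 [305.  136.8 262.3] 132.4 F [-0.1  0.2  1.5] M [-0.015 -0.017 -0.026] q6 -0.55 w 49.7
```

View pics/t5.png

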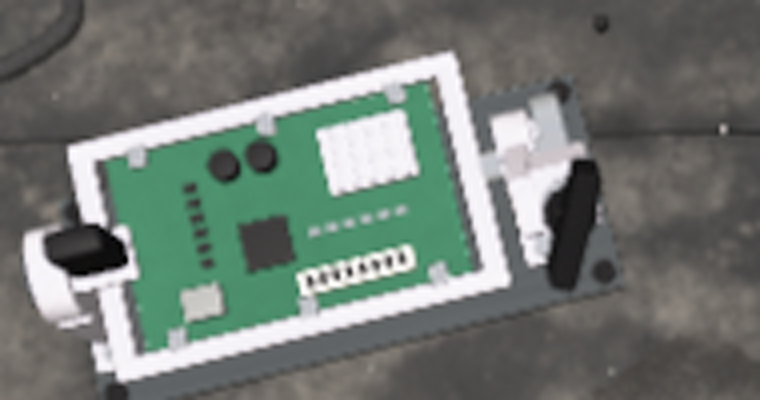

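View pics/s5.png

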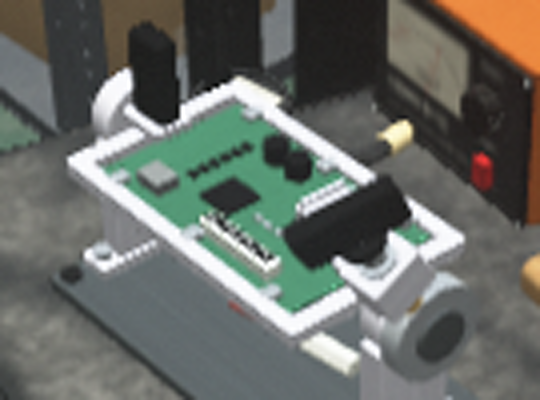

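The board is still level. The bar now runs from about (586,165) to (562,285) in the top crop. I'll work out its angle.

Run:
```python
from h import *
th=.2365;Rz=np.array([[np.cos(th),-np.sin(th),0],[np.sin(th),np.cos(th),0],[0,0,1]])
x0=np.array([.866,0,.5]);y0=np.array([0,1,0]);a=np.array([-.5,0,.866]);K=np.array([508,137,188.5])
for q in np.arange(1.4,2.5,.1):
    b=y0*np.cos(q)+x0*np.sin(q)
    P=[K+Rz@(s*26*b+11*a) for s in(1,-1)]
    A=(proj("top",P)-[160,165])*4; B=(proj("scene",P)-[240,150])*4
    g=lambda d:np.degrees(np.arctan2(d[1],d[0])).round(1)
    print(round(q,2),A.round(0).tolist(),g(A[1]-A[0]),B.round(0).tolist(),g(B[0]-B[1]))
```

```text
1.4 [[550.0, 177.0], [600.0, 286.0]] 65.4 [[368.0, 156.0], [302.0, 256.0]] -56.7
1.5 [[556.0, 174.0], [594.0, 288.0]] 71.5 [[372.0, 158.0], [297.0, 254.0]] -52.1
1.6 [[562.0, 173.0], [588.0, 290.0]] 77.6 [[376.0, 161.0], [293.0, 251.0]] -47.5
1.7 [[569.0, 172.0], [582.0, 291.0]] 83.7 [[380.0, 164.0], [290.0, 248.0]] -42.9
1.8 [[575.0, 171.0], [575.0, 292.0]] 89.8 [[384.0, 167.0], [286.0, 244.0]] -38.4
1.9 [[582.0, 171.0], [569.0, 291.0]] 95.9 [[386.0, 171.0], [284.0, 240.0]] -34.0
2.0 [[588.0, 172.0], [563.0, 291.0]] 101.9 [[389.0, 175.0], [282.0, 236.0]] -29.4
2.1 [[594.0, 173.0], [557.0, 289.0]] 107.9 [[391.0, 180.0], [280.0, 231.0]] -24.8
2.2 [[600.0, 175.0], [551.0, 288.0]] 113.7 [[392.0, 185.0], [279.0, 226.0]] -20.1
2.3 [[606.0, 178.0], [545.0, 285.0]] 119.5 [[392.0, 190.0], [278.0, 221.0]] -15.2
2.4 [[611.0, 181.0], [540.0, 282.0]] 125.3 [[393.0, 195.0], [278.0, 216.0]] -10.2
```

The knob sits at about 2.0 rad, roughly 0.6–0.7 rad past contact. The board is level and the robot is clear, so I'll hand it in.

```bash
python3 -c "
from plant import *
print(close_job())"
```

```text
the job is handed in; nothing more can be done
None
```

I handed in the job: the board measured level (0.01 ± 0.02 rad), and the lock knob is tight about 0.6–0.7 rad past contact by my estimate, with the robot clear and about 23 s used.

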